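# Make up two outboard service kits

### The arm

A 6-joint arm with a two-finger parallel gripper is mounted at the origin on the work surface. World frame = base frame: x ahead of the robot, y to its left, z up, the work surface at z = 0. Lengths are in m, angles in rad, forces in N, time in s.
With the tool pointing down it reaches from about 0.3 to 0.85 m from the base axis. Payload 4.2 kg.
Tool frame: the origin (TCP) lies midway between the tips of the shut fingers; the grasp point (between the pads) lies 19 mm behind it (ctrl.pinch_z is the distance from the TCP to the grasp point, in m); z points along the fingers, y is the line along which they close (so a half turn about z gives the same grasp; the last joint's range is limited). The gripper opens to 91 mm and grips with 3 to 60 N. Pads are 32 mm wide; open, the fingers measure 118 mm over their backs; the gripper's body (76 mm by 178 mm) begins 60 mm behind the grasp point.
Start: joints at [-1.337, 0.32, 1.565, -0, 1.257, -0.02], TCP at [0.144, -0.557, 0.214] pointing down, gripper open.
Joint ranges: [-3.11, 3.11], [-0.84, 2.01], [0.21, 2.61], [-1.34, 4.49], [0.05, 2.63], [-2.56, 2.56]. Speed limits (rad/s): [2.57, 2.57, 3.14, 3.14, 3.14, 3.14].

### API

Orientations are given as a unit quaternion [x, y, z, w].
In Python, from rig import ctrl, snapshot, camera_info gives the robot as it stands.
- The arm moves only by the tool drive_tool, never from a script. Its argument "increments" is a list of rows, each an object of numbers: "gripper": the opening, from 0 (shut) to 1 (fully open); "tx", "ty", "tz": the shift along the tool's x, y, z in cm; "roll": the turn about the tool's z in degrees. A call has 1 to 20 rows; each row shifts and turns the commanded pose from where the row before left it, along the tool's axes as they then stand; what a row does not reach is not made up. A row lasts 1/12 s, in which the tool goes at most 41.7 mm and 7.16 degrees, less where a joint would pass 70% of its speed; a pose out of reach is approached as far as the arm can. A call is refused whole if a number of a shift passes 4.17 or a number of a turn 7.16, either way. A call with a gripper value outside its range is refused whole. The fingers move at their own pace and stop on an object; "squeeze" is the grip in N (left out, the last holds). Time passes only in rows, so rows that do not move let the fingers close. It gives the time, the measured TCP pose, the force, the opening and the grip force at its end, in the units of the state.
- ctrl.state(): the state, without advancing time (a new reading comes with each control period).
- snapshot(name): name is "scene" or "side" or "wrist"; returns the picture (420x560x3 uint8, blue, green, red); there is no depth.
- camera_info(name): a dict with "mtx" (3x3 intrinsics, pixels), "cam_to_world" (4x4, takes a point from camera to world coordinates); the wrist camera has in their place "tool_from_camera" (4x4, takes a point from camera to tool coordinates, whose origin is the TCP and whose axes are the flange's). Camera axes: x right, y up, looking along -z (the intrinsics and any distortion apply to the point x, -y, -z); pixel columns grow to the right and rows downward; lengths in m; the calibration is good to about 2 mm. A picture is of the moment at which its call begins: read the wrist's pose just before it. camera_info takes no time and is no camera call.
- ctrl.finish_job(): hands the job in; it is judged then, once.
The state is a dict: "clock": time; "qpos": joint angles; "qvel": joint speeds; "effort": joint torques, N m; "tool_pos": TCP position; "eef_rot": TCP orientation; "wrist_force": force on the tool from outside, world axes, zero at the start; "torque": the same for the moment, N m; "gripper_width": finger opening in m; "finger_force": force on a finger pad.
Only numpy, scipy, OpenCV 4.12 (cv2) and the standard library are available. Lean on these libraries where they do the work, as an engineer would, in place of code of your own. Each camera call takes 0.05 s, during which the arm holds its last target. There are 200 camera calls.

### The job

Make up the two service kits in the trays on the bench: stand the black oil filter in the yellow-floored compartment of the red tray and the brass bush in its plain compartment, and stand the white fuel filter in the yellow-floored compartment of the blue tray with the impeller lying flat in its plain compartment. Everything must stand upright on the tray floor, let go; leave the orange filter and the steel bush where they are.

Things in the scene. Friction and masses are not known exactly. Their poses are not given: they have to be found in the camera images.
- red_tray: open red plastic tray lying on the bench and fixed to it, 180 mm long (its own x) by 118 mm wide (its own y) by 18 mm high, walls and middle divider 4 mm thick, floor 4 mm thick. The divider splits it into two equal compartments, each 84 mm (x) by 110 mm (y) inside, centred 44 mm either side of the origin along x. The compartment on the +x side has a yellow floor; the one on the -x side is plain red. Origin: centre of the underside; z up
- blue_tray: open blue plastic tray lying on the bench and fixed to it, 180 mm long (its own x) by 118 mm wide (its own y) by 18 mm high, walls and middle divider 4 mm thick, floor 4 mm thick. The divider splits it into two equal compartments, each 84 mm (x) by 110 mm (y) inside, centred 44 mm either side of the origin along x. The compartment on the -x side has a yellow floor; the one on the +x side is plain blue. Origin: centre of the underside; z up
- black_filter_mid (a point): black oil filter standing upright: a closed black canister with a grey band round the middle, diameter 56 mm, height 72 mm, about 0.25 kg. Point: its centre, half-way up; z is its upright axis
- white_filter_mid (a point): white fuel filter standing upright: a closed white canister with a grey band round the middle, diameter 44 mm, height 62 mm, about 0.25 kg. Point: its centre, half-way up; z is its upright axis
- brass_bush_mid (a point): brass bush standing on end on the bench: a plain yellow brass tube, outside diameter 40 mm, bore 26 mm, height 40 mm, about 0.2 kg. Point: its centre, half-way up; z is the axis of the tube
- impeller_mid (a point): black rubber water-pump impeller lying flat on the bench: eight stubby vanes round a hub with a brass core, diameter 52 mm, height 30 mm, about 0.08 kg, stiff enough to grip across the vanes. Point: its centre, half-way up; z is its upright axis
- orange_filter_mid (a point): orange oil filter (for another engine, not wanted) standing upright: a closed orange canister with a grey band round the middle, diameter 56 mm, height 72 mm, about 0.25 kg. Point: its centre, half-way up; z is its upright axis
- steel_bush_mid (a point): steel bush (for another engine, not wanted) standing on end on the bench: a plain grey steel tube, outside diameter 40 mm, bore 26 mm, height 40 mm, about 0.2 kg. Point: its centre, half-way up; z is the axis of the tube
Mind the look-alikes: they are no part of the job. What is shaped like the part that bears impeller_mid but pink is not meant.

How it is judged:
By the outcome, as a careful person would: the job done as asked, in the order asked, and still so for the second after the job is handed in, with the robot touching nothing.
It also fails if it takes over 106 s, if anything falls off the work surface, if the arm or the gripper's body presses on something with over 40 N, if the wrist force passes 120 N, or if a joint passes its speed limit or range.

## Working session

There is one attempt and no reset: what is moved stays moved. The work goes in short steps, Python scripts to look and compute and a tool call to move; the robot and the scene stay as the last step left them, time stands still between calls to the robot, and variables do not carry over. Pictures are saved under pics/ and viewed, at most 14 in all, crops included, and the job is handed in when it is done.

Besides the shell and the picture viewer there is one more tool, called after "Request:" in YAML: its name, and indented under it one key for each argument. drive_tool: Moves the arm, as the interface text tells. Its arguments: {"type":"object","properties":{"increments":{"type":"array","items":{"type":"object","properties":{"gripper":{"type":"number"},"tx":{"type":"number"},"ty":{"type":"number"},"tz":{"type":"number"},"roll":{"type":"number"}}}},"squeeze":{"type":"number"}},"required":["increments"]}

```bash
mkdir -p pics
python3 - <<'E'
from rig import ctrl,snapshot,camera_info
import cv2,numpy as np
for n in("scene","side"):
    cv2.imwrite(f"pics/{n}0.png",snapshot(n)); c=camera_info(n); print(n,{k:np.round(v,4).tolist() if not isinstance(v,str) else v for k,v in c.items()})
print({k:np.round(v,4).tolist() if not isinstance(v,(str,)) else v for k,v in camera_info("wrist").items()})
s=ctrl.state();print(s, ctrl.pinch_z)
E
```

```text
scene {'mtx': [[463.1839, 0.0, 282.1901], [0.0, 463.1839, 206.6543], [0.0, 0.0, 1.0]], 'cam_to_world': [[0.7181, -0.4705, 0.5128, 1.0722], [0.696, 0.4835, -0.5309, -0.5713], [0.0019, 0.7382, 0.6746, 0.7657], [0.0, 0.0, 0.0, 1.0]]}
side {'mtx': [[430.7989, 0.0, 281.1017], [0.0, 430.7989, 216.9666], [0.0, 0.0, 1.0]], 'cam_to_world': [[-0.972, 0.1512, -0.1798, 0.3338], [-0.2349, -0.6302, 0.7401, 0.713], [-0.0015, 0.7616, 0.648, 0.6906], [0.0, 0.0, 0.0, 1.0]]}
{'mtx': [[373.078, 0.0, 274.1386], [0.0, 373.078, 209.558], [0.0, 0.0, 1.0]], 'tool_from_camera': [[-0.0, 0.9613, 0.2757, 0.0777], [1.0, 0.0002, -0.0004, 0.0009], [-0.0005, 0.2757, -0.9613, -0.1696], [0.0, 0.0, 0.0, 1.0]]}
{'clock': 0.1, 'qpos': array([-1.33700523e+00,  3.20228341e-01,  1.56553852e+00, -9.77245907e-06,
        1.25739000e+00, -2.00039127e-02]), 'qvel': array([-4.54130413e-05,  1.33502012e-03, -1.81227455e-03,  6.12471501e-04,
        9.26507049e-04, -1.49685280e-03]), 'effort': array([-2.85505183e-05, -4.13333666e+01, -2.32508773e+01,  7.29150348e-02,
        4.21651080e-02, -6.02307819e-05]), 'tool_pos': array([ 0.14426366, -0.55615184,  0.21321133]), 'eef_rot': array([ 9.91958816e-01,  1.26558665e-01, -8.80627829e-05, -7.77139400e-04]), 'wrist_force': array([-0.49365748, -0.24904917,  0.08855515]), 'torque': array([ 0.01556322, -0.02469058, -0.04470046]), 'finger_force': 0.0, 'gripper_width': 0.09142806839989258} 0.0188
```

View pics/scene0.png

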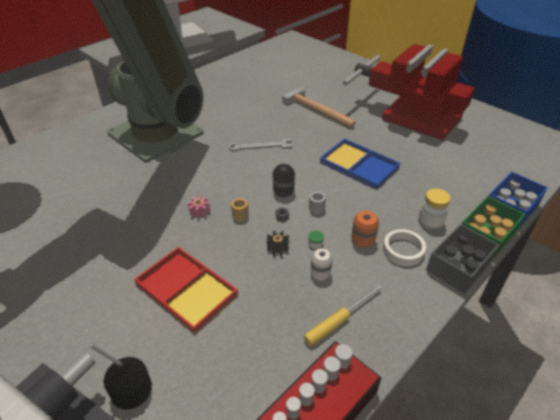

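View pics/side0.png

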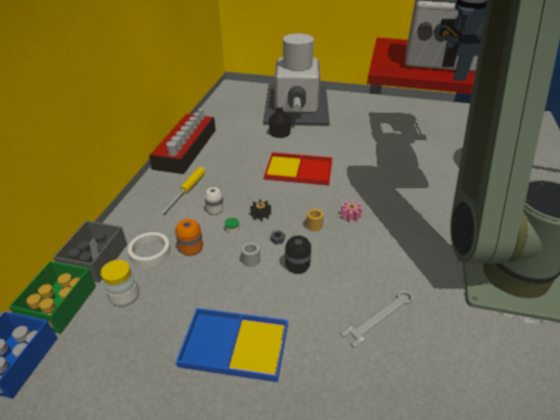

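Look-alikes in the scene view:
- **Black filter:** (284,180), against the black pot at (128,385) and the orange filter at (366,228).
- **White filter:** (321,264), against the jar with the yellow lid at (435,208).
- **Brass bush:** (240,210), against the steel bush at (317,203).
- **Impeller:** black at (278,242), against the pink one at (199,207).
- **Clutter:** a nut at (282,214) and a green cap at (316,240).

I'll check these choices in close crops.

Run:
```python
import cv2
a=cv2.imread("pics/scene0.png")[130:335,125:405]; b=cv2.imread("pics/side0.png")[145:385,170:370]
for n,i,o in(("c1",a,(125,130)),("c2",b,(170,145))):
    f=2.8 if n=="c1" else 2.5
    j=cv2.resize(i,None,fx=f,fy=f,interpolation=cv2.INTER_CUBIC)
    for k in range(0,400,20):
        for ax in(0,1):
            p=k+(-o[ax])%20; 
            if p<i.shape[1-ax]:
                q=int(p*f); cv2.putText(j,str(p+o[ax]),(q,8) if ax==0 else (0,q),0,.33,(0,255,255),1)
                cv2.line(j,(q,0) if ax==0 else (0,q),(q,5) if ax==0 else (5,q),(255,255,255),1)
    cv2.imwrite(f"pics/{n}.png",j); print(j.shape)
```

```text
(574, 784, 3)
(600, 500, 3)
```

View pics/c1.png

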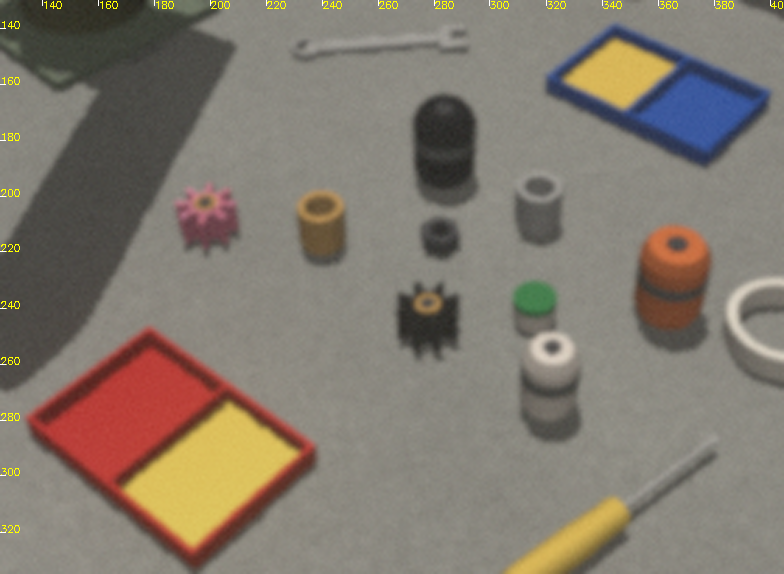

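View pics/c2.png

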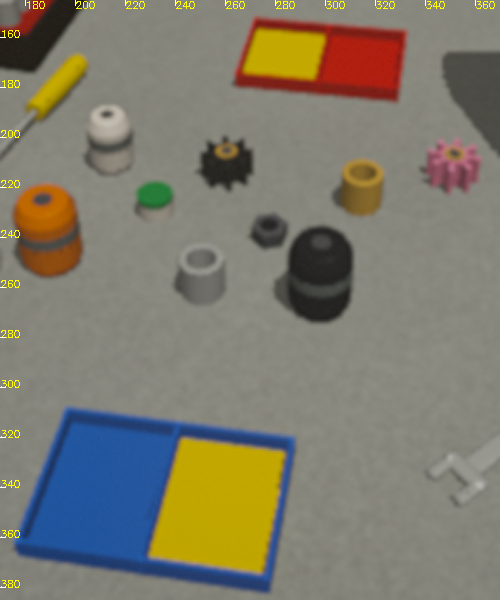

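```bash
cat > h.py <<'E'
import numpy as np
from rig import camera_info
from scipy.optimize import least_squares
C={n:camera_info(n) for n in("scene","side")}
def proj(n,P):
    T=np.linalg.inv(C[n]["cam_to_world"]); p=T[:3,:3]@np.asarray(P,float).T+T[:3,3:]
    q=C[n]["mtx"]@np.array([p[0],-p[1],-p[2]]); return (q[:2]/q[2]).T
E
python3 - <<'E'
from h import *
S=lambda p:np.array(p)/2.8+[125,130]; D=lambda p:np.array(p)/2.5+[170,145]
O={"black":((444.5,141),(320,274),.072),"white":((550,378),(110,139),.062),"brass":((322,226),(361,187),.04),"imp":((428,320),(227,163),.03),"orange":((673,277),(47,229),.072),"steel":((539,208),(202,275),.04),"nut":((440,237),(270,231),.02),"cap":((535,308),(155,201),.03)}
for n,(a,b,h) in O.items():
    f=lambda p:np.r_[proj("scene",[p])[0]-S(a),proj("side",[p])[0]-D(b)]
    r=least_squares(f,[.5,0,.03]); g=least_squares(lambda p:f([p[0],p[1],h/2]),[.5,0])
    print(n,r.x.round(4),r.fun.round(1),g.x.round(4),"r",np.hypot(*g.x).round(3))
T={"red":([(150,329),(29,419),(195,553),(315,448)],[(405,31),(397,93),(236,81),(256,18)]),"blue":([(617,26),(769,93),(706,156),(548,77)],[(67,409),(294,438),(268,575),(17,545)])}
# unordered corners: match nearest
for n,(a,b) in T.items():
    best=None
    for y0 in np.arange(-3.1,3.1,.4):
        def f(p):
            c,s=np.cos(p[2]),np.sin(p[2]); L=np.array([[.09,.059],[-.09,.059],[-.09,-.059],[.09,-.059]])
            W=np.c_[L@np.array([[c,s],[-s,c]])+p[:2],np.full(4,.018)]
            o=[]
            for cam,q in(("scene",S(a)),("side",D(b))):
                d=q[:,None]-proj(cam,W)[None]; i=np.argmin((d**2).sum(2),1); o+=[d[range(4),i].ravel()]
            return np.concatenate(o)
        x0=least_squares(lambda p:proj("scene",[[*p,.018]])[0]-S(a).mean(0),[.5,0]).x
        r=least_squares(f,[*x0,y0])
        if best is None or r.cost<best.cost:best=r
    p=best.x;print(n,p.round(4),best.cost.round(1),best.fun.round(1))
    for s in(1,-1):
        c=p[:2]+s*.044*np.array([np.cos(p[2]),np.sin(p[2])]);P=[[*c,.004]]
        print("  comp",s,c.round(4),proj("scene",P).round(0),proj("side",P).round(0),np.hypot(*c).round(3))
E
```

```text
black [0.4518 0.0762 0.0351] [-0. -0. -0.  0.] [0.4518 0.0764] r 0.458
white [ 0.6947 -0.0639  0.0292] [-0.3 -0.1 -0.4  0.1] [ 0.6949 -0.0641] r 0.698
brass [ 0.4412 -0.0629  0.018 ] [-0.3 -0.1 -0.3  0.1] [ 0.4415 -0.0627] r 0.446
imp [ 0.5778 -0.0741  0.0124] [-0.4 -0.1 -0.4  0.2] [ 0.5782 -0.0742] r 0.583
orange [0.7001 0.079  0.0358] [-0.3 -0.  -0.3  0.1] [0.7001 0.079 ] r 0.705
steel [0.5562 0.0837 0.0161] [-0.5 -0.2 -0.5  0.2] [0.5563 0.0843] r 0.563
nut [0.514  0.0054 0.0068] [-0.3 -0.1 -0.3  0.1] [0.5143 0.0057] r 0.514
cap [ 0.6293 -0.0046  0.0115] [-0.4 -0.1 -0.4  0.1] [ 0.6297 -0.0047] r 0.63
red [ 0.5248 -0.2842  0.0758] 12.6 [-0.3  1.5  0.8  0.9  0.2 -0.1 -0.9  1.6 -0.4  0.6 -0.5  1.8  1.2  3.2
  1.4  0.7]
  comp 1 [ 0.5687 -0.2808] [[202. 299.]] [[283. 168.]] 0.634
  comp -1 [ 0.4809 -0.2875] [[173. 277.]] [[314. 171.]] 0.56
blue [ 0.5231  0.2968 -3.0582] 9.7 [ 1.5  1.1 -0.5  0.8 -0.2  1.5  1.1  0.3  1.1  1.3 -0.3  1.1 -0.7 -1.7
  1.7  1.1]
  comp 1 [0.4792 0.2931] [[345. 158.]] [[258. 347.]] 0.562
  comp -1 [0.5669 0.3004] [[373. 170.]] [[211. 341.]] 0.642
```

Close crops confirm the choices: black filter at scene (284,180), white filter with grey band at (321,265), brass bush at (240,211) and black impeller at (278,244). The nut and green cap are clutter. Next I roll to line the fingers up with the tray's y axis, then head for the black filter.

```bash
cat >> h.py <<'E'
from rig import ctrl
def go(x,y,z):
    s=ctrl.state(); from scipy.spatial.transform import Rotation as R
    M=R.from_quat(s["eef_rot"]).as_matrix(); d=M.T@(np.array([x,y,z])-s["tool_pos"])*100
    print("t",round(s["clock"],1),"pos",s["tool_pos"].round(4),"yaw",np.degrees(np.arctan2(M[1,0],M[0,0])).round(2),"delta cm",d.round(2),"rows",round(np.linalg.norm(d)/4,1))
E
echo ok
```

```text
ok
```

Request:
drive_tool:
  increments:
    - {"roll": 5, "gripper": 1}
    - {"roll": 5}
  squeeze: 25

```text
schema error: expected keys gripper, tx, ty, tz, roll
```

```bash
python3 -c "
from h import *
go(.452,.076,.16)"
```

```text
t 0.1 pos [ 0.1443 -0.5562  0.2132] yaw 14.54 delta cm [ 45.66 -53.46   5.41] rows 17.6
```

Request:
drive_tool:
  increments:
    - {"roll": 5, "gripper": 1, "tx": 0, "ty": 0, "tz": 0}
    - {"roll": 5, "gripper": 1, "tx": 0, "ty": 0, "tz": 0}
    - {"roll": 0, "gripper": 1, "tx": 1.9, "ty": -3.36, "tz": 0.2}
    - {"roll": 0, "gripper": 1, "tx": 1.9, "ty": -3.36, "tz": 0.2}
    - {"roll": 0, "gripper": 1, "tx": 1.9, "ty": -3.36, "tz": 0.2}
    - {"roll": 0, "gripper": 1, "tx": 1.9, "ty": -3.36, "tz": 0.2}
    - {"roll": 0, "gripper": 1, "tx": 1.9, "ty": -3.36, "tz": 0.2}
    - {"roll": 0, "gripper": 1, "tx": 1.9, "ty": -3.36, "tz": 0.2}
    - {"roll": 0, "gripper": 1, "tx": 1.9, "ty": -3.36, "tz": 0.2}
    - {"roll": 0, "gripper": 1, "tx": 1.9, "ty": -3.36, "tz": 0.2}
    - {"roll": 0, "gripper": 1, "tx": 1.9, "ty": -3.36, "tz": 0.2}
    - {"roll": 0, "gripper": 1, "tx": 1.9, "ty": -3.36, "tz": 0.2}
    - {"roll": 0, "gripper": 1, "tx": 1.9, "ty": -3.36, "tz": 0.2}
    - {"roll": 0, "gripper": 1, "tx": 1.9, "ty": -3.36, "tz": 0.2}
    - {"roll": 0, "gripper": 1, "tx": 1.9, "ty": -3.36, "tz": 0.2}
    - {"roll": 0, "gripper": 1, "tx": 1.9, "ty": -3.36, "tz": 0.2}
    - {"roll": 0, "gripper": 1, "tx": 1.9, "ty": -3.36, "tz": 0.2}
    - {"roll": 0, "gripper": 1, "tx": 1.9, "ty": -3.36, "tz": 0.2}
    - {"roll": 0, "gripper": 1, "tx": 1.9, "ty": -3.36, "tz": 0.2}
  squeeze: 25

```text
clock: 1.68
tool_pos: [0.4212, 0.0404, 0.1797]
eef_rot: [0.999, 0.04, -0.0, 0.0]
wrist_force: [0.7, -0.6, 0.2]
gripper_width: 0.0911
finger_force: 0.0
```

Run:
```python
from h import *
from rig import snapshot
import cv2
go(.452,.076,.16)
cv2.imwrite("pics/w1.png",snapshot("wrist"))
```

```text
t 1.7 pos [0.4212 0.0404 0.1797] yaw 4.58 delta cm [ 3.35 -3.3   1.97] rows 1.3
```

View pics/w1.png

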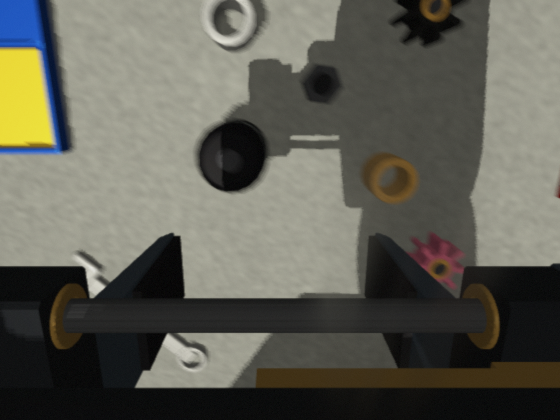

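The wrist view shows the black filter's top at (232,156), brass bush at (391,178), nut at (321,83), part of the impeller at (436,7) and steel bush at (230,18). Cross-checking positions from it.

```bash
cat >> h.py <<'E'
def wray(s,px,z):
    from scipy.spatial.transform import Rotation as R
    c=camera_info("wrist"); T=np.eye(4); T[:3,:3]=R.from_quat(s["eef_rot"]).as_matrix(); T[:3,3]=s["tool_pos"]
    M=T@np.array(c["tool_from_camera"]); q=np.linalg.inv(c["mtx"])@[*px,1]; d=M[:3,:3]@[q[0],-q[1],-1]
    o=M[:3,3]; return (o+d*(z-o[2])/d[2])[:2]
E
python3 -c "
from h import *
s=ctrl.state()
for n,p,z in(('black',(232,156),.06),('brass',(391,178),.037),('imp',(436,7),.03)):print(n,wray(s,p,z).round(4))
go(.452,.076,.026)"
```

```text
black [0.4602 0.0811]
brass [ 0.4496 -0.052 ]
imp [ 0.5835 -0.0664]
t 1.7 pos [0.4246 0.0459 0.1796] yaw 4.75 delta cm [ 2.93 -2.7  15.38] rows 4.0
```

Request:
drive_tool:
  increments:
    - {"roll": 0, "gripper": 1, "tx": 0, "ty": 0, "tz": 0}
    - {"roll": 0, "gripper": 1, "tx": 0, "ty": 0, "tz": 0}
    - {"roll": 0, "gripper": 1, "tx": 0, "ty": 0, "tz": 0}
    - {"roll": 0, "gripper": 1, "tx": 0, "ty": 0, "tz": 0}

```text
clock: 2.07
tool_pos: [0.4206, 0.0372, 0.1799]
eef_rot: [0.999, 0.039, -0.0, 0.0]
wrist_force: [0.2, 0.0, -0.3]
gripper_width: 0.091
finger_force: 0.0
```

Run:
```python
from h import *
from rig import snapshot
import cv2
go(.452,.076,.026)
s=ctrl.state()
i=snapshot("wrist");cv2.imwrite("pics/w2.png",i)
g=cv2.cvtColor(i,6);h=cv2.cvtColor(i,40)
roi=np.zeros_like(g);roi[90:250,150:320]=1
for n,m,z in(("black",((g<40)&(roi>0)),.05),("brass",(h[...,0]>12)&(h[...,0]<28)&(h[...,1]>100)&(np.arange(560)[None]>300)&(np.arange(420)[:,None]<290),.03)):
    k,l,st,ce=cv2.connectedComponentsWithStats(m.astype(np.uint8))
    for j in np.argsort(-st[1:,4])[:2]+1: b=st[j];px=(b[0]+b[2]/2,b[1]+b[3]/2);print(n,b,wray(s,px,z).round(4))
```

```text
t 2.1 pos [0.4206 0.0372 0.1799] yaw 4.43 delta cm [ 3.44 -3.63 15.38] rows 4.0
black [ 196  120   71   73 3365] [0.4541 0.073 ]
black [150 234  31  16 348] [0.3766 0.126 ]
brass [ 361  153   56   51 1890] [ 0.4426 -0.0625]
brass [420   0  29  22 351] [ 0.5756 -0.0762]
```

View pics/w2.png

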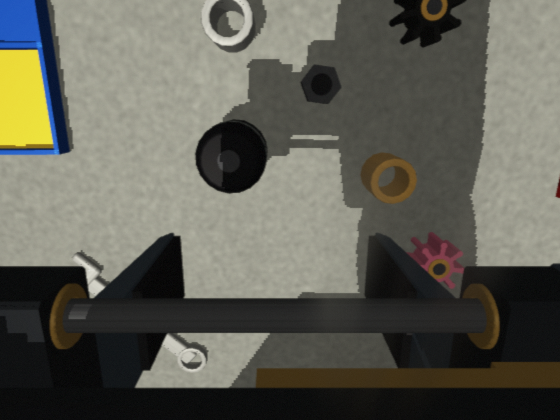

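The settled view agrees with the triangulation, with the black filter at (231,156). Moving over, down, gripping and lifting.

Request:
drive_tool:
  increments:
    - {"roll": 0, "gripper": 1, "tx": 1.75, "ty": -1.8, "tz": 0}
    - {"roll": 0, "gripper": 1, "tx": 1.75, "ty": -1.8, "tz": 0}
    - {"roll": 0, "gripper": 1, "tx": 0, "ty": 0, "tz": 0}
    - {"roll": 0, "gripper": 1, "tx": 0, "ty": 0, "tz": 3}
    - {"roll": 0, "gripper": 1, "tx": 0, "ty": 0, "tz": 3}
    - {"roll": 0, "gripper": 1, "tx": 0, "ty": 0, "tz": 3}
    - {"roll": 0, "gripper": 1, "tx": 0, "ty": 0, "tz": 2.4}
    - {"roll": 0, "gripper": 1, "tx": 0, "ty": 0, "tz": 2}
    - {"roll": 0, "gripper": 1, "tx": 0, "ty": 0, "tz": 1.9}
    - {"roll": 0, "gripper": 1, "tx": 0, "ty": 0, "tz": 0}
    - {"roll": 0, "gripper": 0.4, "tx": 0, "ty": 0, "tz": 0}
    - {"roll": 0, "gripper": 0.4, "tx": 0, "ty": 0, "tz": 0}
    - {"roll": 0, "gripper": 0.4, "tx": 0, "ty": 0, "tz": 0}
    - {"roll": 0, "gripper": 0.4, "tx": 0, "ty": 0, "tz": 0}
    - {"roll": 0, "gripper": 0.4, "tx": 0, "ty": 0, "tz": 0}
    - {"roll": 0, "gripper": 0.4, "tx": 0, "ty": 0, "tz": 0}
    - {"roll": 0, "gripper": 0.4, "tx": 0, "ty": 0, "tz": 0}
  squeeze: 25

```text
clock: 3.53
tool_pos: [0.454, 0.0766, 0.0278]
eef_rot: [0.999, 0.04, 0.001, 0.0]
wrist_force: [0.4, -3.9, 6.9]
gripper_width: 0.0552
finger_force: 25.0
```

```bash
python3 -c "
from h import *
go(.569,-.281,.13)"
```

```text
t 3.5 pos [0.454  0.0766 0.0278] yaw 4.6 delta cm [  8.62  36.58 -10.16] rows 9.7
```

Request:
drive_tool:
  increments:
    - {"roll": 0, "gripper": 0.4, "tx": 0, "ty": 0, "tz": -2}
    - {"roll": 0, "gripper": 0.4, "tx": 0, "ty": 0, "tz": -3}
    - {"roll": 0, "gripper": 0.4, "tx": 0, "ty": 0, "tz": -3}
    - {"roll": 0, "gripper": 0.4, "tx": 0, "ty": 0, "tz": -2.2}
    - {"roll": 0, "gripper": 0.4, "tx": 0.72, "ty": 3.05, "tz": 0}
    - {"roll": 0, "gripper": 0.4, "tx": 0.72, "ty": 3.05, "tz": 0}
    - {"roll": 0, "gripper": 0.4, "tx": 0.72, "ty": 3.05, "tz": 0}
    - {"roll": 0, "gripper": 0.4, "tx": 0.72, "ty": 3.05, "tz": 0}
    - {"roll": 0, "gripper": 0.4, "tx": 0.72, "ty": 3.05, "tz": 0}
    - {"roll": 0, "gripper": 0.4, "tx": 0.72, "ty": 3.05, "tz": 0}
    - {"roll": 0, "gripper": 0.4, "tx": 0.72, "ty": 3.05, "tz": 0}
    - {"roll": 0, "gripper": 0.4, "tx": 0.72, "ty": 3.05, "tz": 0}
    - {"roll": 0, "gripper": 0.4, "tx": 0.72, "ty": 3.05, "tz": 0}
    - {"roll": 0, "gripper": 0.4, "tx": 0.72, "ty": 3.05, "tz": 0}
    - {"roll": 0, "gripper": 0.4, "tx": 0.72, "ty": 3.05, "tz": 0}
    - {"roll": 0, "gripper": 0.4, "tx": 0.72, "ty": 3.05, "tz": 0}
    - {"roll": 0, "gripper": 0.4, "tx": 0, "ty": 0, "tz": 0}
    - {"roll": 0, "gripper": 0.4, "tx": 0, "ty": 0, "tz": 0}
    - {"roll": 0, "gripper": 0.4, "tx": 0, "ty": 0, "tz": 0}

```text
clock: 5.12
tool_pos: [0.5674, -0.2801, 0.1279]
eef_rot: [0.999, 0.039, -0.001, -0.001]
wrist_force: [0.2, 0.2, -2.2]
gripper_width: 0.0547
finger_force: 25.0
```

Run:
```python
from h import *
from rig import snapshot
import cv2
go(.569,-.281,.032)
cv2.imwrite("pics/w3.png",np.hstack([cv2.resize(snapshot(n),(400,300)) for n in("wrist","scene")]))
```

```text
t 5.1 pos [ 0.5674 -0.2801  0.1279] yaw 4.52 delta cm [0.17 0.13 9.59] rows 2.4
```

View pics/w3.png

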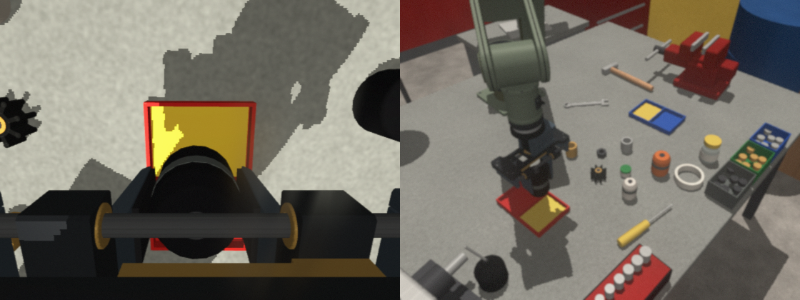

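The black filter is held upright over the yellow floor of the red tray (wrist half, 200,200). Lowering.

Request:
drive_tool:
  increments:
    - {"roll": 0, "gripper": 0.4, "tx": 0.15, "ty": 0.1, "tz": 2.5}
    - {"roll": 0, "gripper": 0.4, "tx": 0, "ty": 0, "tz": 2.5}
    - {"roll": 0, "gripper": 0.4, "tx": 0, "ty": 0, "tz": 2.2}
    - {"roll": 0, "gripper": 0.4, "tx": 0, "ty": 0, "tz": 1.2}
    - {"roll": 0, "gripper": 0.4, "tx": 0, "ty": 0, "tz": 0.6}
    - {"roll": 0, "gripper": 0.4, "tx": 0, "ty": 0, "tz": 0.4}
    - {"roll": 0, "gripper": 0.4, "tx": 0, "ty": 0, "tz": 0.15}
    - {"roll": 0, "gripper": 0.4, "tx": 0, "ty": 0, "tz": 0}
    - {"roll": 0, "gripper": 0.4, "tx": 0, "ty": 0, "tz": 0}

```text
clock: 5.97
tool_pos: [0.5706, -0.2822, 0.0347]
eef_rot: [0.999, 0.04, 0.001, 0.001]
wrist_force: [-0.2, -0.0, -2.1]
gripper_width: 0.0552
finger_force: 25.0
```

Request:
drive_tool:
  increments:
    - {"roll": 0, "gripper": 0.4, "tx": 0, "ty": 0, "tz": 0.2}
    - {"roll": 0, "gripper": 0.4, "tx": 0, "ty": 0, "tz": 0}
    - {"roll": 0, "gripper": 0.4, "tx": 0, "ty": 0, "tz": 0}

```text
clock: 6.22
tool_pos: [0.57, -0.282, 0.0319]
eef_rot: [0.999, 0.04, 0.0, 0.0]
wrist_force: [-0.3, -0.2, -1.3]
gripper_width: 0.0553
finger_force: 25.0
```

Request:
drive_tool:
  increments:
    - {"roll": 0, "gripper": 0.4, "tx": 0, "ty": 0, "tz": 0.1}
    - {"roll": 0, "gripper": 0.4, "tx": 0, "ty": 0, "tz": 0}
    - {"roll": 0, "gripper": 0.4, "tx": 0, "ty": 0, "tz": 0}

```text
clock: 6.47
tool_pos: [0.5701, -0.282, 0.0319]
eef_rot: [0.999, 0.04, 0.0, 0.0]
wrist_force: [-2.1, 0.0, 4.8]
gripper_width: 0.0552
finger_force: 25.0
```

Request:
drive_tool:
  increments:
    - {"roll": 0, "gripper": 0.7, "tx": 0, "ty": 0, "tz": 0}
    - {"roll": 0, "gripper": 0.8, "tx": 0, "ty": 0, "tz": 0}
    - {"roll": 0, "gripper": 1, "tx": 0, "ty": 0, "tz": 0}
    - {"roll": 0, "gripper": 1, "tx": 0, "ty": 0, "tz": 0}
    - {"roll": 0, "gripper": 1, "tx": 0, "ty": 0, "tz": -2}
    - {"roll": 0, "gripper": 1, "tx": 0, "ty": 0, "tz": -4}
    - {"roll": 0, "gripper": 1, "tx": 0, "ty": 0, "tz": -4}
    - {"roll": 0, "gripper": 1, "tx": -1.38, "ty": -2.86, "tz": 0}
    - {"roll": 0, "gripper": 1, "tx": -1.38, "ty": -2.86, "tz": 0}
    - {"roll": 0, "gripper": 1, "tx": -1.38, "ty": -2.86, "tz": 0}
    - {"roll": 0, "gripper": 1, "tx": -1.38, "ty": -2.86, "tz": 0}
    - {"roll": 0, "gripper": 1, "tx": -1.38, "ty": -2.86, "tz": 0}
    - {"roll": 0, "gripper": 1, "tx": -1.38, "ty": -2.86, "tz": 0}
    - {"roll": 0, "gripper": 1, "tx": -1.38, "ty": -2.86, "tz": 0}
    - {"roll": 0, "gripper": 1, "tx": -1.38, "ty": -2.86, "tz": 0}
    - {"roll": 0, "gripper": 1, "tx": 0, "ty": 0, "tz": 0}
    - {"roll": 0, "gripper": 1, "tx": 0, "ty": 0, "tz": 0}
    - {"roll": 0, "gripper": 1, "tx": 0, "ty": 0, "tz": 0}

```text
clock: 7.97
tool_pos: [0.4425, -0.0628, 0.1308]
eef_rot: [0.999, 0.04, 0.001, 0.0]
wrist_force: [-1.1, -0.8, 0.5]
gripper_width: 0.0912
finger_force: 0.0
```

Run:
```python
from h import *
from rig import snapshot
import cv2
go(.442,-.0628,.012)
cv2.imwrite("pics/s4.png",np.hstack([cv2.resize(snapshot(n),(400,300)) for n in("scene","side")]))
```

```text
t 8.0 pos [ 0.4425 -0.0628  0.1308] yaw 4.57 delta cm [-0.07 -0.02 11.88] rows 3.0
```

View pics/s4.png

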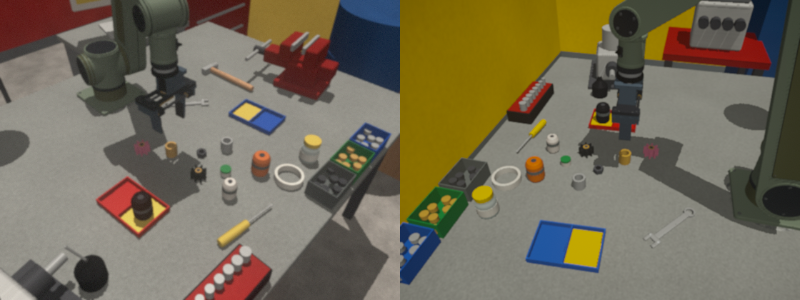

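The black filter stands on the yellow floor of the red tray (scene half, 142,206). The gripper is over the brass bush.

Request:
drive_tool:
  increments:
    - {"roll": 0, "gripper": 1, "tx": 0, "ty": 0, "tz": 3}
    - {"roll": 0, "gripper": 1, "tx": 0, "ty": 0, "tz": 3}
    - {"roll": 0, "gripper": 1, "tx": 0, "ty": 0, "tz": 3}
    - {"roll": 0, "gripper": 1, "tx": 0, "ty": 0, "tz": 1.6}
    - {"roll": 0, "gripper": 1, "tx": 0, "ty": 0, "tz": 0.8}
    - {"roll": 0, "gripper": 1, "tx": 0, "ty": 0, "tz": 0.4}
    - {"roll": 0, "gripper": 1, "tx": 0, "ty": 0, "tz": 0}
    - {"roll": 0, "gripper": 1, "tx": 0, "ty": 0, "tz": 0}
    - {"roll": 0, "gripper": 0.25, "tx": 0, "ty": 0, "tz": 0}
    - {"roll": 0, "gripper": 0.25, "tx": 0, "ty": 0, "tz": 0}
    - {"roll": 0, "gripper": 0.25, "tx": 0, "ty": 0, "tz": 0}
    - {"roll": 0, "gripper": 0.25, "tx": 0, "ty": 0, "tz": 0}
    - {"roll": 0, "gripper": 0.25, "tx": 0, "ty": 0, "tz": 0}
    - {"roll": 0, "gripper": 0.25, "tx": 0, "ty": 0, "tz": 0}
    - {"roll": 0, "gripper": 0.25, "tx": 0, "ty": 0, "tz": 0}
    - {"roll": 0, "gripper": 0.25, "tx": 0, "ty": 0, "tz": 0}
    - {"roll": 0, "gripper": 0.25, "tx": 0, "ty": 0, "tz": 0}

```text
clock: 9.48
tool_pos: [0.4417, -0.0625, 0.0124]
eef_rot: [0.999, 0.04, -0.0, 0.0]
wrist_force: [-0.0, -0.4, 0.8]
gripper_width: 0.0391
finger_force: 25.0
```

```bash
python3 -c "
from h import *
go(.481,-.2875,.11)"
```

```text
t 9.5 pos [ 0.4417 -0.0625  0.0124] yaw 4.54 delta cm [ 2.14 22.74 -9.75] rows 6.2
```

Request:
drive_tool:
  increments:
    - {"roll": 0, "gripper": 0.25, "tx": 0, "ty": 0, "tz": -2}
    - {"roll": 0, "gripper": 0.25, "tx": 0, "ty": 0, "tz": -3}
    - {"roll": 0, "gripper": 0.25, "tx": 0, "ty": 0, "tz": -3}
    - {"roll": 0, "gripper": 0.25, "tx": 0, "ty": 0, "tz": -1.8}
    - {"roll": 0, "gripper": 0.25, "tx": 0.26, "ty": 2.84, "tz": 0}
    - {"roll": 0, "gripper": 0.25, "tx": 0.26, "ty": 2.84, "tz": 0}
    - {"roll": 0, "gripper": 0.25, "tx": 0.26, "ty": 2.84, "tz": 0}
    - {"roll": 0, "gripper": 0.25, "tx": 0.26, "ty": 2.84, "tz": 0}
    - {"roll": 0, "gripper": 0.25, "tx": 0.26, "ty": 2.84, "tz": 0}
    - {"roll": 0, "gripper": 0.25, "tx": 0.26, "ty": 2.84, "tz": 0}
    - {"roll": 0, "gripper": 0.25, "tx": 0.26, "ty": 2.84, "tz": 0}
    - {"roll": 0, "gripper": 0.25, "tx": 0.26, "ty": 2.84, "tz": 0}
    - {"roll": 0, "gripper": 0.25, "tx": 0, "ty": 0, "tz": 0}
    - {"roll": 0, "gripper": 0.25, "tx": 0, "ty": 0, "tz": 0}
    - {"roll": 0, "gripper": 0.25, "tx": 0, "ty": 0, "tz": 0}

```text
clock: 10.73
tool_pos: [0.4796, -0.2866, 0.1097]
eef_rot: [0.999, 0.039, -0.001, -0.001]
wrist_force: [1.2, -0.2, -0.8]
gripper_width: 0.0394
finger_force: 25.0
```

```bash
python3 -c "
from h import *
go(.481,-.2875,.0164)"
```

```text
t 10.7 pos [ 0.4796 -0.2866  0.1097] yaw 4.52 delta cm [0.15 0.12 9.33] rows 2.3
```

Request:
drive_tool:
  increments:
    - {"roll": 0, "gripper": 0.25, "tx": 0, "ty": 0, "tz": 2.5}
    - {"roll": 0, "gripper": 0.25, "tx": 0, "ty": 0, "tz": 2.5}
    - {"roll": 0, "gripper": 0.25, "tx": 0, "ty": 0, "tz": 2.0}
    - {"roll": 0, "gripper": 0.25, "tx": 0, "ty": 0, "tz": 1.2}
    - {"roll": 0, "gripper": 0.25, "tx": 0, "ty": 0, "tz": 0.6}
    - {"roll": 0, "gripper": 0.25, "tx": 0, "ty": 0, "tz": 0.4}
    - {"roll": 0, "gripper": 0.25, "tx": 0, "ty": 0, "tz": 0.15}
    - {"roll": 0, "gripper": 0.25, "tx": 0, "ty": 0, "tz": 0}
    - {"roll": 0, "gripper": 0.25, "tx": 0, "ty": 0, "tz": 0}
    - {"roll": 0, "gripper": 0.25, "tx": 0, "ty": 0, "tz": 0}

```text
clock: 11.57
tool_pos: [0.481, -0.2876, 0.0178]
eef_rot: [0.999, 0.04, 0.001, 0.001]
wrist_force: [0.5, 0.5, -1.7]
gripper_width: 0.0386
finger_force: 25.0
```

Request:
drive_tool:
  increments:
    - {"roll": 0, "gripper": 0.25, "tx": 0, "ty": 0, "tz": 0.1}
    - {"roll": 0, "gripper": 0.25, "tx": 0, "ty": 0, "tz": 0}
    - {"roll": 0, "gripper": 0.25, "tx": 0, "ty": 0, "tz": 0.05}
    - {"roll": 0, "gripper": 0.25, "tx": 0, "ty": 0, "tz": 0}
    - {"roll": 0, "gripper": 0.25, "tx": 0, "ty": 0, "tz": 0}

```text
clock: 11.98
tool_pos: [0.4808, -0.2876, 0.0164]
eef_rot: [0.999, 0.04, 0.001, 0.0]
wrist_force: [-1.3, -0.1, 5.0]
gripper_width: 0.039
finger_force: 25.0
```

Request:
drive_tool:
  increments:
    - {"roll": 0, "gripper": 0.5, "tx": 0, "ty": 0, "tz": 0}
    - {"roll": 0, "gripper": 0.62, "tx": 0, "ty": 0, "tz": 0}
    - {"roll": 0, "gripper": 0.62, "tx": 0, "ty": 0, "tz": 0}
    - {"roll": 0, "gripper": 0.62, "tx": 0, "ty": 0, "tz": -2}
    - {"roll": 0, "gripper": 0.62, "tx": 0, "ty": 0, "tz": -3.5}
    - {"roll": 0, "gripper": 1, "tx": 0, "ty": 0, "tz": -3.5}
    - {"roll": 0, "gripper": 1, "tx": 0, "ty": 0, "tz": -3}
    - {"roll": 0, "gripper": 1, "tx": 2.31, "ty": -2.06, "tz": 0}
    - {"roll": 0, "gripper": 1, "tx": 2.31, "ty": -2.06, "tz": 0}
    - {"roll": 0, "gripper": 1, "tx": 2.31, "ty": -2.06, "tz": 0}
    - {"roll": 0, "gripper": 1, "tx": 2.31, "ty": -2.06, "tz": 0}
    - {"roll": 0, "gripper": 1, "tx": 2.31, "ty": -2.06, "tz": 0}
    - {"roll": 0, "gripper": 1, "tx": 2.31, "ty": -2.06, "tz": 0}
    - {"roll": 0, "gripper": 1, "tx": 2.31, "ty": -2.06, "tz": 0}
    - {"roll": 0, "gripper": 1, "tx": 2.31, "ty": -2.06, "tz": 0}
    - {"roll": 0, "gripper": 1, "tx": 2.31, "ty": -2.06, "tz": 0}
    - {"roll": 0, "gripper": 1, "tx": 2.31, "ty": -2.06, "tz": 0}
    - {"roll": 0, "gripper": 1, "tx": 0, "ty": 0, "tz": 0}
    - {"roll": 0, "gripper": 1, "tx": 0, "ty": 0, "tz": 0}
    - {"roll": 0, "gripper": 1, "tx": 0, "ty": 0, "tz": 0}

```text
clock: 13.65
tool_pos: [0.6937, -0.064, 0.1348]
eef_rot: [0.999, 0.04, -0.001, 0.0]
wrist_force: [-0.2, 0.3, 0.8]
gripper_width: 0.0913
finger_force: 0.0
```

Run:
```python
from h import *
from rig import snapshot
import cv2
go(.695,-.064,.02)
cv2.imwrite("pics/s5.png",np.hstack([cv2.resize(snapshot(n),(400,300)) for n in("scene","wrist")]))
```

```text
t 13.7 pos [ 0.6937 -0.064   0.1348] yaw 4.56 delta cm [1.500e-01 1.000e-02 1.148e+01] rows 2.9
```

View pics/s5.png

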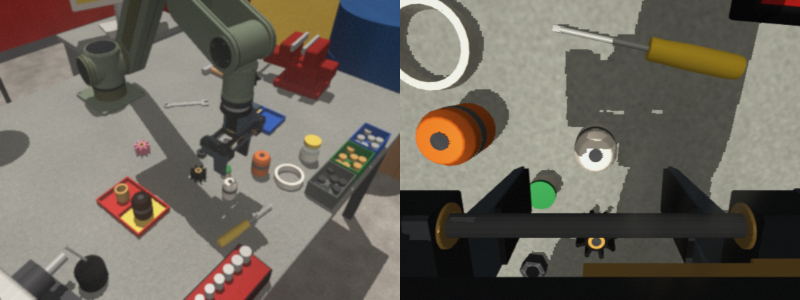

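Both red-tray items are in place: brass bush in the plain half (scene half, 122,194) and black filter on yellow (142,206). In the wrist half, the white filter's hub sits at (597,155), ahead of the gripper and centred in y, which matches the computed position.

Request:
drive_tool:
  increments:
    - {"roll": 0, "gripper": 1, "tx": 0.15, "ty": 0, "tz": 3}
    - {"roll": 0, "gripper": 1, "tx": 0, "ty": 0, "tz": 3}
    - {"roll": 0, "gripper": 1, "tx": 0, "ty": 0, "tz": 2.8}
    - {"roll": 0, "gripper": 1, "tx": 0, "ty": 0, "tz": 1.5}
    - {"roll": 0, "gripper": 1, "tx": 0, "ty": 0, "tz": 0.7}
    - {"roll": 0, "gripper": 1, "tx": 0, "ty": 0, "tz": 0.3}
    - {"roll": 0, "gripper": 1, "tx": 0, "ty": 0, "tz": 0}
    - {"roll": 0, "gripper": 1, "tx": 0, "ty": 0, "tz": 0}
    - {"roll": 0, "gripper": 0.3, "tx": 0, "ty": 0, "tz": 0}
    - {"roll": 0, "gripper": 0.3, "tx": 0, "ty": 0, "tz": 0}
    - {"roll": 0, "gripper": 0.3, "tx": 0, "ty": 0, "tz": 0}
    - {"roll": 0, "gripper": 0.3, "tx": 0, "ty": 0, "tz": 0}
    - {"roll": 0, "gripper": 0.3, "tx": 0, "ty": 0, "tz": 0}
    - {"roll": 0, "gripper": 0.3, "tx": 0, "ty": 0, "tz": 0}
    - {"roll": 0, "gripper": 0.3, "tx": 0, "ty": 0, "tz": 0}
    - {"roll": 0, "gripper": 0.3, "tx": 0, "ty": 0, "tz": 0}
    - {"roll": 0, "gripper": 0.3, "tx": 0, "ty": 0, "tz": 0}

```text
clock: 15.17
tool_pos: [0.6959, -0.0637, 0.0224]
eef_rot: [0.999, 0.04, -0.0, 0.0]
wrist_force: [-0.5, -0.6, 0.1]
gripper_width: 0.0429
finger_force: 25.0
```

```bash
python3 -c "
from h import *
go(.479,.293,.14)"
```

```text
t 15.2 pos [ 0.6959 -0.0637  0.0224] yaw 4.54 delta cm [-18.8  -37.27 -11.77] rows 10.8
```

Request:
drive_tool:
  increments:
    - {"roll": 0, "gripper": 0.3, "tx": 0, "ty": 0, "tz": -2}
    - {"roll": 0, "gripper": 0.3, "tx": 0, "ty": 0, "tz": -3.3}
    - {"roll": 0, "gripper": 0.3, "tx": 0, "ty": 0, "tz": -3.5}
    - {"roll": 0, "gripper": 0.3, "tx": 0, "ty": 0, "tz": -3}
    - {"roll": 0, "gripper": 0.3, "tx": -1.45, "ty": -2.87, "tz": 0}
    - {"roll": 0, "gripper": 0.3, "tx": -1.45, "ty": -2.87, "tz": 0}
    - {"roll": 0, "gripper": 0.3, "tx": -1.45, "ty": -2.87, "tz": 0}
    - {"roll": 0, "gripper": 0.3, "tx": -1.45, "ty": -2.87, "tz": 0}
    - {"roll": 0, "gripper": 0.3, "tx": -1.45, "ty": -2.87, "tz": 0}
    - {"roll": 0, "gripper": 0.3, "tx": -1.45, "ty": -2.87, "tz": 0}
    - {"roll": 0, "gripper": 0.3, "tx": -1.45, "ty": -2.87, "tz": 0}
    - {"roll": 0, "gripper": 0.3, "tx": -1.45, "ty": -2.87, "tz": 0}
    - {"roll": 0, "gripper": 0.3, "tx": -1.45, "ty": -2.87, "tz": 0}
    - {"roll": 0, "gripper": 0.3, "tx": -1.45, "ty": -2.87, "tz": 0}
    - {"roll": 0, "gripper": 0.3, "tx": -1.45, "ty": -2.87, "tz": 0}
    - {"roll": 0, "gripper": 0.3, "tx": -1.45, "ty": -2.87, "tz": 0}
    - {"roll": 0, "gripper": 0.3, "tx": -1.45, "ty": -2.87, "tz": 0}
    - {"roll": 0, "gripper": 0.3, "tx": 0, "ty": 0, "tz": 0}
    - {"roll": 0, "gripper": 0.3, "tx": 0, "ty": 0, "tz": 0}
    - {"roll": 0, "gripper": 0.3, "tx": 0, "ty": 0, "tz": 0}

```text
clock: 16.83
tool_pos: [0.4782, 0.2931, 0.14]
eef_rot: [0.999, 0.04, -0.0, 0.001]
wrist_force: [-0.4, -0.8, -1.5]
gripper_width: 0.0432
finger_force: 25.0
```

```bash
python3 -c "
from h import *
go(.479,.293,.0264)"
```

```text
t 16.8 pos [0.4782 0.2931 0.14  ] yaw 4.58 delta cm [ 0.08  0.   11.36] rows 2.8
```

Request:
drive_tool:
  increments:
    - {"roll": 0, "gripper": 0.3, "tx": 0, "ty": 0, "tz": 3}
    - {"roll": 0, "gripper": 0.3, "tx": 0, "ty": 0, "tz": 3}
    - {"roll": 0, "gripper": 0.3, "tx": 0, "ty": 0, "tz": 2.6}
    - {"roll": 0, "gripper": 0.3, "tx": 0, "ty": 0, "tz": 1.4}
    - {"roll": 0, "gripper": 0.3, "tx": 0, "ty": 0, "tz": 0.7}
    - {"roll": 0, "gripper": 0.3, "tx": 0, "ty": 0, "tz": 0.4}
    - {"roll": 0, "gripper": 0.3, "tx": 0, "ty": 0, "tz": 0.2}
    - {"roll": 0, "gripper": 0.3, "tx": 0, "ty": 0, "tz": 0}
    - {"roll": 0, "gripper": 0.3, "tx": 0, "ty": 0, "tz": 0.05}
    - {"roll": 0, "gripper": 0.3, "tx": 0, "ty": 0, "tz": 0}
    - {"roll": 0, "gripper": 0.3, "tx": 0, "ty": 0, "tz": 0}

```text
clock: 17.75
tool_pos: [0.4789, 0.2937, 0.0277]
eef_rot: [0.999, 0.04, 0.001, -0.0]
wrist_force: [-0.5, 0.1, -2.9]
gripper_width: 0.0433
finger_force: 25.0
```

Request:
drive_tool:
  increments:
    - {"roll": 0, "gripper": 0.3, "tx": 0, "ty": 0, "tz": 0.1}
    - {"roll": 0, "gripper": 0.3, "tx": 0, "ty": 0, "tz": 0}
    - {"roll": 0, "gripper": 0.3, "tx": 0, "ty": 0, "tz": 0.05}
    - {"roll": 0, "gripper": 0.3, "tx": 0, "ty": 0, "tz": 0}
    - {"roll": 0, "gripper": 0.3, "tx": 0, "ty": 0, "tz": 0}

```text
clock: 18.17
tool_pos: [0.4789, 0.2937, 0.0264]
eef_rot: [0.999, 0.04, 0.001, -0.0]
wrist_force: [-1.3, -0.4, 5.4]
gripper_width: 0.043
finger_force: 25.0
```

Request:
drive_tool:
  increments:
    - {"roll": 0, "gripper": 0.6, "tx": 0, "ty": 0, "tz": 0}
    - {"roll": 0, "gripper": 0.8, "tx": 0, "ty": 0, "tz": 0}
    - {"roll": 0, "gripper": 0.8, "tx": 0, "ty": 0, "tz": 0}
    - {"roll": 0, "gripper": 0.8, "tx": 0, "ty": 0, "tz": -2}
    - {"roll": 0, "gripper": 1, "tx": 0, "ty": 0, "tz": -4}
    - {"roll": 0, "gripper": 1, "tx": 0, "ty": 0, "tz": -4}
    - {"roll": 0, "gripper": 1, "tx": 0.58, "ty": 3.12, "tz": 0}
    - {"roll": 0, "gripper": 1, "tx": 0.58, "ty": 3.12, "tz": 0}
    - {"roll": 0, "gripper": 1, "tx": 0.58, "ty": 3.12, "tz": 0}
    - {"roll": 0, "gripper": 1, "tx": 0.58, "ty": 3.12, "tz": 0}
    - {"roll": 0, "gripper": 1, "tx": 0.58, "ty": 3.12, "tz": 0}
    - {"roll": 0, "gripper": 1, "tx": 0.58, "ty": 3.12, "tz": 0}
    - {"roll": 0, "gripper": 1, "tx": 0.58, "ty": 3.12, "tz": 0}
    - {"roll": 0, "gripper": 1, "tx": 0.58, "ty": 3.12, "tz": 0}
    - {"roll": 0, "gripper": 1, "tx": 0.58, "ty": 3.12, "tz": 0}
    - {"roll": 0, "gripper": 1, "tx": 0.58, "ty": 3.12, "tz": 0}
    - {"roll": 0, "gripper": 1, "tx": 0.58, "ty": 3.12, "tz": 0}
    - {"roll": 0, "gripper": 1, "tx": 0.58, "ty": 3.12, "tz": 0}
    - {"roll": 0, "gripper": 1, "tx": 0, "ty": 0, "tz": 0}
    - {"roll": 0, "gripper": 1, "tx": 0, "ty": 0, "tz": 0}

```text
clock: 19.83
tool_pos: [0.5775, -0.0756, 0.1249]
eef_rot: [0.999, 0.038, -0.0, -0.0]
wrist_force: [0.9, 0.3, 0.2]
gripper_width: 0.0913
finger_force: 0.0
```

Request:
drive_tool:
  increments:
    - {"roll": 0, "gripper": 1, "tx": 0, "ty": 0, "tz": 0}
    - {"roll": 0, "gripper": 1, "tx": 0, "ty": 0, "tz": 0}

```text
clock: 20.0
tool_pos: [0.577, -0.0732, 0.1252]
eef_rot: [0.999, 0.04, -0.0, -0.0]
wrist_force: [0.4, 0.1, 0.1]
gripper_width: 0.0917
finger_force: 0.0
```

Run:
```python
from h import *
from rig import snapshot
import cv2
go(.578,-.0745,.008)
s=ctrl.state();w=snapshot("wrist")
for r in(200,220,240,260,280): print(r,wray(s,(278,r),.03).round(4))
cv2.imwrite("pics/s6.png",np.hstack([cv2.resize(snapshot("side"),(400,300)),w[130:330,170:390].repeat(2,0).repeat(2,1)[:300,:400]]))
```

```text
t 20.0 pos [ 0.577  -0.0732  0.1252] yaw 4.6 delta cm [ 0.1   0.14 11.72] rows 2.9
200 [ 0.5864 -0.0763]
220 [ 0.5711 -0.0776]
240 [ 0.5553 -0.0789]
260 [ 0.539  -0.0803]
280 [ 0.5221 -0.0817]
```

View pics/s6.png

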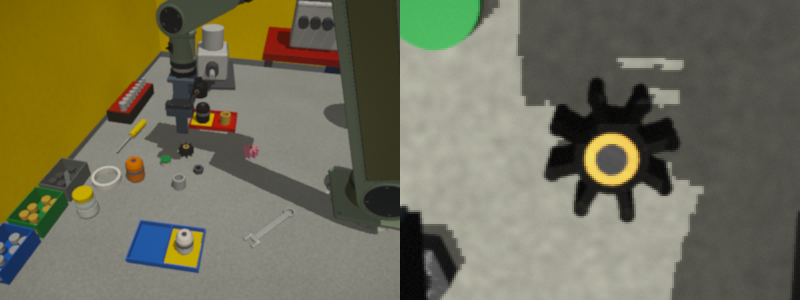

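The white filter stands on the yellow floor of the blue tray (side half, 184,240). The impeller's core is at wrist pixel (275,209), with vane pairs straddling the closing line at about ±22°, which gives a stable grip on two vanes per side.

Request:
drive_tool:
  increments:
    - {"roll": 0, "gripper": 1, "tx": 0.2, "ty": 0.2, "tz": 3}
    - {"roll": 0, "gripper": 1, "tx": 0, "ty": 0, "tz": 3}
    - {"roll": 0, "gripper": 1, "tx": 0, "ty": 0, "tz": 2.8}
    - {"roll": 0, "gripper": 1, "tx": 0, "ty": 0, "tz": 1.5}
    - {"roll": 0, "gripper": 1, "tx": 0, "ty": 0, "tz": 0.8}
    - {"roll": 0, "gripper": 1, "tx": 0, "ty": 0, "tz": 0.4}
    - {"roll": 0, "gripper": 1, "tx": 0, "ty": 0, "tz": 0.2}
    - {"roll": 0, "gripper": 1, "tx": 0, "ty": 0, "tz": 0}
    - {"roll": 0, "gripper": 1, "tx": 0, "ty": 0, "tz": 0}
    - {"roll": 0, "gripper": 0.4, "tx": 0, "ty": 0, "tz": 0}
    - {"roll": 0, "gripper": 0.4, "tx": 0, "ty": 0, "tz": 0}
    - {"roll": 0, "gripper": 0.4, "tx": 0, "ty": 0, "tz": 0}
    - {"roll": 0, "gripper": 0.4, "tx": 0, "ty": 0, "tz": 0}
    - {"roll": 0, "gripper": 0.4, "tx": 0, "ty": 0, "tz": 0}
    - {"roll": 0, "gripper": 0.4, "tx": 0, "ty": 0, "tz": 0}
    - {"roll": 0, "gripper": 0.4, "tx": 0, "ty": 0, "tz": 0}
    - {"roll": 0, "gripper": 0.4, "tx": 0, "ty": 0, "tz": 0}
  squeeze: 15

```text
clock: 21.52
tool_pos: [0.5796, -0.076, 0.0085]
eef_rot: [0.999, 0.04, 0.0, -0.0]
wrist_force: [-0.7, 1.8, 1.3]
gripper_width: 0.0516
finger_force: 15.0
```

```bash
python3 -c "
from h import *
go(.567,.300,.12)"
```

```text
t 21.5 pos [ 0.5796 -0.076   0.0085] yaw 4.53 delta cm [  1.71 -37.59 -11.14] rows 9.8
```

Request:
drive_tool:
  increments:
    - {"roll": 0, "gripper": 0.4, "tx": 0, "ty": 0, "tz": -2}
    - {"roll": 0, "gripper": 0.4, "tx": 0, "ty": 0, "tz": -3}
    - {"roll": 0, "gripper": 0.4, "tx": 0, "ty": 0, "tz": -3.2}
    - {"roll": 0, "gripper": 0.4, "tx": 0, "ty": 0, "tz": -3}
    - {"roll": 0, "gripper": 0.4, "tx": 0.13, "ty": -2.89, "tz": 0}
    - {"roll": 0, "gripper": 0.4, "tx": 0.13, "ty": -2.89, "tz": 0}
    - {"roll": 0, "gripper": 0.4, "tx": 0.13, "ty": -2.89, "tz": 0}
    - {"roll": 0, "gripper": 0.4, "tx": 0.13, "ty": -2.89, "tz": 0}
    - {"roll": 0, "gripper": 0.4, "tx": 0.13, "ty": -2.89, "tz": 0}
    - {"roll": 0, "gripper": 0.4, "tx": 0.13, "ty": -2.89, "tz": 0}
    - {"roll": 0, "gripper": 0.4, "tx": 0.13, "ty": -2.89, "tz": 0}
    - {"roll": 0, "gripper": 0.4, "tx": 0.13, "ty": -2.89, "tz": 0}
    - {"roll": 0, "gripper": 0.4, "tx": 0.13, "ty": -2.89, "tz": 0}
    - {"roll": 0, "gripper": 0.4, "tx": 0.13, "ty": -2.89, "tz": 0}
    - {"roll": 0, "gripper": 0.4, "tx": 0.13, "ty": -2.89, "tz": 0}
    - {"roll": 0, "gripper": 0.4, "tx": 0.13, "ty": -2.89, "tz": 0}
    - {"roll": 0, "gripper": 0.4, "tx": 0.13, "ty": -2.89, "tz": 0}
    - {"roll": 0, "gripper": 0.4, "tx": 0, "ty": 0, "tz": 0}
    - {"roll": 0, "gripper": 0.4, "tx": 0, "ty": 0, "tz": 0}
    - {"roll": 0, "gripper": 0.4, "tx": 0, "ty": 0, "tz": 0}

```text
clock: 23.18
tool_pos: [0.5663, 0.2991, 0.1199]
eef_rot: [0.999, 0.04, -0.0, 0.001]
wrist_force: [0.1, 0.1, -0.4]
gripper_width: 0.0514
finger_force: 15.0
```

Run:
```python
from h import *
from rig import snapshot
import cv2
go(.567,.300,.0125)
cv2.imwrite("pics/s7.png",np.hstack([cv2.resize(snapshot(n),(400,300)) for n in("wrist","side")]))
```

```text
t 23.2 pos [0.5663 0.2991 0.1199] yaw 4.57 delta cm [ 0.08 -0.1  10.74] rows 2.7
```

View pics/s7.png

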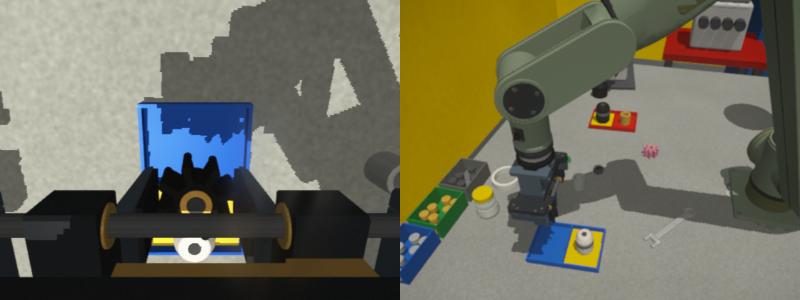

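The impeller is held flat over the plain blue compartment (wrist half, 197,200), with the white filter behind it at (194,245). Lowering.

Request:
drive_tool:
  increments:
    - {"roll": 0, "gripper": 0.4, "tx": 0.1, "ty": -0.1, "tz": 3}
    - {"roll": 0, "gripper": 0.4, "tx": 0, "ty": 0, "tz": 3}
    - {"roll": 0, "gripper": 0.4, "tx": 0, "ty": 0, "tz": 2.2}
    - {"roll": 0, "gripper": 0.4, "tx": 0, "ty": 0, "tz": 1.2}
    - {"roll": 0, "gripper": 0.4, "tx": 0, "ty": 0, "tz": 0.7}
    - {"roll": 0, "gripper": 0.4, "tx": 0, "ty": 0, "tz": 0.4}
    - {"roll": 0, "gripper": 0.4, "tx": 0, "ty": 0, "tz": 0.2}
    - {"roll": 0, "gripper": 0.4, "tx": 0, "ty": 0, "tz": 0}
    - {"roll": 0, "gripper": 0.4, "tx": 0, "ty": 0, "tz": 0.05}
    - {"roll": 0, "gripper": 0.4, "tx": 0, "ty": 0, "tz": 0}
    - {"roll": 0, "gripper": 0.4, "tx": 0, "ty": 0, "tz": 0}

```text
clock: 24.2
tool_pos: [0.5681, 0.3011, 0.0138]
eef_rot: [0.999, 0.04, 0.001, -0.0]
wrist_force: [0.3, -0.7, -1.5]
gripper_width: 0.052
finger_force: 15.0
```

Request:
drive_tool:
  increments:
    - {"roll": 0, "gripper": 0.4, "tx": 0, "ty": 0, "tz": 0.1}
    - {"roll": 0, "gripper": 0.4, "tx": 0, "ty": 0, "tz": 0}
    - {"roll": 0, "gripper": 0.4, "tx": 0, "ty": 0, "tz": 0.05}
    - {"roll": 0, "gripper": 0.4, "tx": 0, "ty": 0, "tz": 0}
    - {"roll": 0, "gripper": 0.4, "tx": 0, "ty": 0, "tz": 0}

```text
clock: 24.62
tool_pos: [0.568, 0.3011, 0.0125]
eef_rot: [0.999, 0.04, 0.001, -0.0]
wrist_force: [-1.9, 0.5, 5.1]
gripper_width: 0.0515
finger_force: 15.0
```

Seated. Opening a little, rising and backing away.

Request:
drive_tool:
  increments:
    - {"roll": 0, "gripper": 0.62, "tx": 0, "ty": 0, "tz": 0}
    - {"roll": 0, "gripper": 0.69, "tx": 0, "ty": 0, "tz": 0}
    - {"roll": 0, "gripper": 0.69, "tx": 0, "ty": 0, "tz": 0}
    - {"roll": 0, "gripper": 0.69, "tx": 0, "ty": 0, "tz": -1}
    - {"roll": 0, "gripper": 0.69, "tx": 0, "ty": 0, "tz": -2.5}
    - {"roll": 0, "gripper": 0.69, "tx": 0, "ty": 0, "tz": -4}
    - {"roll": 0, "gripper": 0.69, "tx": 0, "ty": 0, "tz": -4}
    - {"roll": 0, "gripper": 0.69, "tx": 0, "ty": 0, "tz": -4}
    - {"roll": 0, "gripper": 0.69, "tx": 0, "ty": 3.5, "tz": 0}
    - {"roll": 0, "gripper": 0.69, "tx": 0, "ty": 3.5, "tz": 0}
    - {"roll": 0, "gripper": 0.69, "tx": 0, "ty": 3.5, "tz": 0}
    - {"roll": 0, "gripper": 0.69, "tx": 0, "ty": 3.5, "tz": 0}
    - {"roll": 0, "gripper": 0.69, "tx": 0, "ty": 3.5, "tz": 0}
    - {"roll": 0, "gripper": 0.69, "tx": 0, "ty": 3.5, "tz": 0}
    - {"roll": 0, "gripper": 0.69, "tx": 0, "ty": 0, "tz": 0}
    - {"roll": 0, "gripper": 0.69, "tx": 0, "ty": 0, "tz": 0}
    - {"roll": 0, "gripper": 0.69, "tx": 0, "ty": 0, "tz": 0}

```text
clock: 26.03
tool_pos: [0.5843, 0.0919, 0.1668]
eef_rot: [0.999, 0.039, 0.0, -0.0]
wrist_force: [0.2, 0.5, 0.5]
gripper_width: 0.063
finger_force: 0.0
```

Run:
```python
from rig import snapshot
import cv2,numpy as np
b=snapshot("side"); a=snapshot("scene")
cv2.imwrite("pics/s8.png",np.hstack([cv2.resize(x,(400,400),interpolation=2) for x in(a[120:340,120:400],b[140:400,150:380])]))
```

```text
(no output)
```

View pics/s8.png

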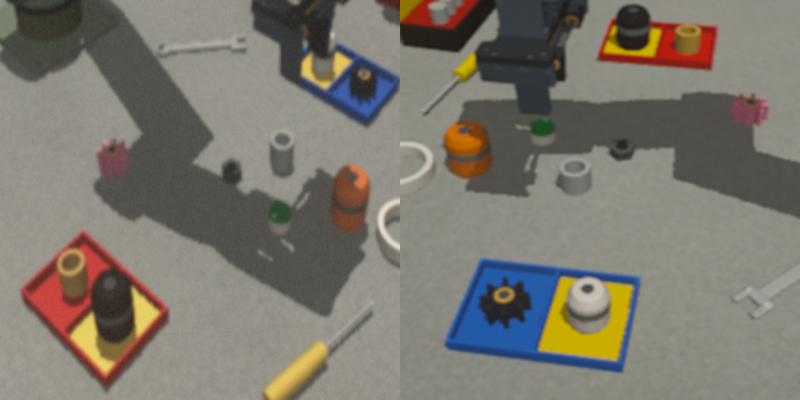

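All four parts stand in their compartments: black filter (112,305) and brass bush (72,272) in the red tray, white filter (588,303) and impeller (505,303) in the blue tray. The orange filter and steel bush haven't moved and the gripper is clear, so I'm handing in.

```bash
python3 -c "
from rig import ctrl
print(ctrl.finish_job())"
```

```text
the job is handed in; nothing more can be done
None
```

Both service kits are made up and the job is handed in at about 26 s of the 106 s allowed; the final pictures show all four parts upright in their compartments and the orange filter and steel bush where they were, but no verdict was returned.

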